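# Dock the hall flashlight and fit its diffuser cap

### The job

Make the red flashlight ready as the night light by the door: first turn it, where it stands in its charging cradle, until its brass charging strip squarely faces the pins of the charging post, then press the white diffuser cap straight down onto its lens end, through the click and on until it sits fully home. Finish while still holding the cap pressed down firmly, the flashlight upright in its cradle with the strip still facing the pins, and leave the dispenser, the key dish and the ski boot buckles where they are.

Things in the scene. Friction and masses are not known exactly. Their poses are not given: they have to be found in the camera images.
- cradle: Fixed black charging cradle. Origin on the shelf, on the axis of its round flashlight socket; x points from there to the charging post. Base plate 120 x 78 x 8 mm; socket tube 43 mm outside, 30 mm bore, rim 45 mm above the shelf. The flashlight stands on the socket's floor, 8 mm above the shelf, turns freely with about 1 mm play, and is held only by its weight.
- charge_pins (a point): Middle of the two brass pins in the dark window of the charging post, on the face towards the flashlight, 15.5 mm from the socket's axis and 69 mm above the shelf; axes as the cradle's. The post is a grey block 30 (x) x 34 (y) mm, its near face 19 mm from the axis, its top 90 mm above the shelf, with a green lamp on top.
- flashlight: Loose red aluminium flashlight, about 260 g, standing tail down in the cradle. Origin at the centre of its tail end; z along it to the lens; x points from its axis to the charging strip: it faces the pins when its x runs along the cradle's x. 155 mm long, tube 28 mm thick up to 108 mm. It starts 0.7 to 1.9 rad clockwise (seen from above) of facing the pins.
- flashlight_top (a point): Centre of the flashlight's flat top (lens end), 163 mm above the shelf; axes as the flashlight's. Going down from it: bezel widening from 35 to 40 mm thick in the first 6.5 mm, 40 mm thick to 8 mm; groove 33 mm thick to 18 mm; head 40 mm thick to 35 mm; cone down to 28 mm thick at 47 mm. Bezel and head can be gripped from above to turn it.
- charge_strip (a point): Middle of the charging strip (two brass patches on black, 30 mm tall) on the side of the flashlight's tube, 15.5 mm from its axis, 67 mm from its tail; axes as the flashlight's. A white line 6 mm wide runs from it up the side, over the bezel and onto the flat top.
- cap: Loose diffuser cap, about 50 g, standing on the shelf with its open end down. Origin at the centre of its open foot, z up. 50 mm tall: below, a black collar 54 mm in diameter, 18 mm tall, with a 43 mm bore that fits over the flashlight's bezel; above, a white round dome 45 mm in diameter, 32 mm tall, flat on top, to grip or press.
- cap_center (a point): Centre of the cap, on its axis, 25 mm above its foot (7 mm above the foot of the dome); axes as the cap's. How the cap is turned about its axis does not matter.
- cap_roof (a point): Middle of the cap's inner roof, 18 mm above its foot; it rests on the flashlight's flat top when the cap is home. Four sprung snap tabs in the bore touch the bezel when the roof is still about 11 mm above the top, resist with up to 8 to 14 N until it is 6 mm above, then spring into the groove with a click (the force drops) 4 to 5 mm above; press on from there.
- dispenser: Bystander: loose hard clear plastic push dispenser with white pump head, 62 mm in diameter, 156 mm tall. Origin under its centre.
- key_dish: Bystander: loose blue ceramic key dish with keys, 110 mm in diameter, 24 mm tall. Origin under its centre.
- buckle_a: Bystander: loose black plastic ski boot buckle, 84 (x) x 26 x 21 mm. Origin under its centre.
- buckle_b: Bystander: the second ski boot buckle, as the first.
There are look-alikes about, which are no part of the job. Leave any brown or pink look-alike of the cap alone. What is shaped like the flashlight but turquoise is not meant.

How it is judged:
By the outcome, as a careful person would: the job done as asked, in the order asked, and still so for the second after the job is handed in, while the arm keeps its last pose, push and grip.
It also fails if it takes over 54 s, if anything falls off the work surface, if the arm or the gripper's body presses on something with over 40 N, if the wrist force passes 120 N, or if a joint passes its speed limit or range.

### The arm

A 6-joint arm with a two-finger parallel gripper is mounted at the origin on the work surface. World frame = base frame: x ahead of the robot, y to its left, z up, the work surface at z = 0. Lengths are in m, angles in degrees, forces in N, time in s.
With the tool pointing down it reaches from about 0.4 to 0.825 m from the base axis. Payload 7 kg.
Tool frame: the origin (TCP) lies between the finger pads; the fingertips stand 14 mm ahead of it and the grasp point (between the pads) lies 5 mm behind it (r.tips_ahead is the distance from the TCP to the fingertips, in m); z points along the fingers, y is the direction in which the jaws open and shut (so a half turn about z gives the same grasp; the last joint's range is limited). The gripper opens to 88 mm and grips with 3 to 60 N. Pads are 19 mm wide; open, the fingers measure 130 mm over their backs; the gripper's body (78 mm by 193 mm) begins 47 mm behind the grasp point.
Start: joints at [84.173, 20.546, 0.682, 0, -70.136, -16.507], TCP at [0.257, 0.624, 0.241] pointing down, gripper open.
Joint ranges: [-176.03, 176.03], [-82.01, 121.73], [-58.28, 71.71], [-173.87, 95.51], [-174.79, -0.11], [-173.66, 173.66]. Speed limits (degrees/s): [136.94, 136.94, 172.46, 180, 180, 180].

### API

Orientations are given as [roll, pitch, yaw] about the fixed x, y, z axes, in that order (R = Rz(yaw) Ry(pitch) Rx(roll)).
In Python, from plant import r gives the robot as it stands.
- The arm moves only by the tool apply_moves, never from a script. Its arguments are lists of equal length, an entry for each row: "slide": the shift along the tool's x, y, z as a fraction of full scale, a list of three; "turn": the turn, a rotation vector about the tool's x, y, z as a fraction of full scale, a list of three; "jaw": the closure, from 0 (fully open) to 1 (shut). In form: {"slide": [[dx, dy, dz], ...], "turn": [[wx, wy, wz], ...], "jaw": [jaw, ...]}. A call has 1 to 8 rows; each row shifts and turns the commanded pose from where the row before left it, along the tool's axes as they then stand; what a row does not reach is not made up. Full scale, the value 1, is 0.1 m for a shift and 1.5 rad for a turn. A row lasts 1/10 s, in which the tool goes at most 50 mm and 8.59 degrees, less where a joint would pass 70% of its speed; a pose out of reach is approached as far as the arm can. A call with a number of a shift or a turn outside -1 to 1 is refused whole. A call with a gripper value outside its range is refused whole. The fingers move at their own pace and stop on an object; "newtons" is the grip in N (left out, the last holds). Time passes only in rows, so rows that do not move let the fingers close. It gives the time, the measured TCP pose, the force and the opening at its end, in the units of the state.
- r.get_state(): the state, without advancing time (a new reading comes with each control period).
- r.capture(name): name is "side" or "top"; returns a dict with "pixels" (400x640x3 uint8, blue, green, red), "depth" (400x640 float32, m along the optical axis (not along the pixel's ray), 0 where there is no reading), "fx", "fy", "cx", "cy" (pixels), "dist_coeffs" ([k1, k2, p1, p2, k3] as OpenCV has them; the pictures are not rectified), "rvec" (rotation vector, rad) and "tvec" (3), from world to camera coordinates, as OpenCV has them. Camera axes: x right, y down, z forward; pixel columns grow to the right and rows downward; lengths in m; the calibration is good to about 2 mm. A picture is of the moment at which its call begins.
- r.close_job(): hands the job in, once; it reports no verdict.
The state is a dict: "time_s": time; "joints": joint angles; "qd": joint speeds; "joint_torque": joint torques, N m; "tcp_pos": TCP position; "eef_rot": TCP orientation; "contact_force": force on the tool from outside, world axes, zero at the start; "moment": the same for the moment, N m; "gripper_width": finger opening in m.
Only numpy, scipy, OpenCV 4.12 (cv2) and the standard library are available. Lean on these libraries where they do the work, as an engineer would, in place of code of your own. Each camera call takes 0.05 s, during which the arm holds its last target.

## Working session

There is one attempt and no reset: what is moved stays moved. The work goes in short steps, Python scripts to look and compute and a tool call to move; the robot and the scene stay as the last step left them, time stands still between calls to the robot, and variables do not carry over. Pictures are saved under pics/ and viewed, and the job is handed in when it is done.

Besides the shell and the picture viewer there is one more tool, called after "Call:" as name(argument=value, ...) on one line, values as JSON. apply_moves: Moves the arm, as the interface text tells. Shift numbers are shares of 0.1 m and turn numbers shares of 1.5 rad, none past 1 either way. Its arguments: {"type":"object","properties":{"slide":{"type":"array"},"turn":{"type":"array"},"jaw":{"type":"array"},"newtons":{"type":"number"}},"required":["slide","turn","jaw"]}

```bash
ls; mkdir -p pics; cat > h.py <<'E'
import numpy as np, cv2
from plant import r
def cap(n,tag):
    c=r.capture(n); cv2.imwrite(f'pics/{tag}.png',c['pixels']); np.savez(f'pics/{tag}.npz',**{k:np.array(v) for k,v in c.items()}); return c
def load(tag): return dict(np.load(f'pics/{tag}.npz'))
def K(c): return np.array([[c['fx'],0,c['cx']],[0,c['fy'],c['cy']],[0,0,1]],float)
def ray(c,u,v):
    p=cv2.undistortPoints(np.array([[[u,v]]],float),K(c),np.array(c['dist_coeffs'],float))[0,0]
    R=cv2.Rodrigues(np.array(c['rvec'],float))[0]; t=np.array(c['tvec'],float).ravel()
    return -R.T@t, R.T@np.array([p[0],p[1],1.0])
def atz(c,u,v,z):
    o,d=ray(c,u,v); return o+d*(z-o[2])/d[2]
def dep(c,u,v):
    o,d=ray(c,u,v); return o+d*float(c['depth'][int(round(v)),int(round(u))])
def proj(c,P):
    return cv2.projectPoints(np.array(P,float).reshape(-1,1,3),np.array(c['rvec'],float),np.array(c['tvec'],float),K(c),np.array(c['dist_coeffs'],float))[0].reshape(-1,2)
def crop(tag,out,x0,y0,x1,y1,s):
    im=cv2.imread(f'pics/{tag}.png')[y0:y1,x0:x1]; cv2.imwrite(f'pics/{out}.png',cv2.resize(im,None,fx=s,fy=s,interpolation=cv2.INTER_CUBIC))
def tri(c1,p1,c2,p2):
    o1,d1=ray(c1,*p1);o2,d2=ray(c2,*p2);d1/=np.linalg.norm(d1);d2/=np.linalg.norm(d2)
    s=np.linalg.lstsq(np.stack([d1,-d2],1),o2-o1,rcond=None)[0]
    a=o1+s[0]*d1;b=o2+s[1]*d2; return (a+b)/2,np.linalg.norm(a-b)
E
python3 - <<'E'
from h import *
print(r.get_state())
for n in('side','top'):
    c=cap(n,n+'0'); o,_=ray(c,320,200); print(n,o,c['fx'],c['dist_coeffs'])
E
```

```text
pics
{'time_s': 0.0, 'joints': array([ 8.41726609e+01,  2.05913409e+01,  6.36086146e-01, -2.11360390e-02,
       -7.01364141e+01, -1.65062908e+01]), 'qd': array([-0.04324012, -0.03982952, -0.02118819,  0.01089351,  0.09810769,
       -0.1071418 ]), 'joint_torque': array([ 4.19389371e-04, -5.82715809e+01,  2.93070495e+01,  6.99703753e+00,
        6.97188894e-03, -1.59509377e-04]), 'tcp_pos': array([0.25634749, 0.62393851, 0.23963811]), 'eef_rot': array([ 1.79906463e+02, -6.99709311e-03, -2.23408217e+01]), 'contact_force': array([-0.05293867, -0.03617705, -0.31554213]), 'moment': array([ 0.02734924, -0.06395043, -0.02721502]), 'gripper_width': 0.08750865034801664}
side [0.57510032 0.65568344 0.54817029] 418.48174747134493 [-0.00967169  0.          0.          0.          0.        ]
top [ 0.41334713 -0.13245645  1.24424   ] 500.46290139021914 [0.03735956 0.         0.         0.         0.        ]
```

View pics/side0.png

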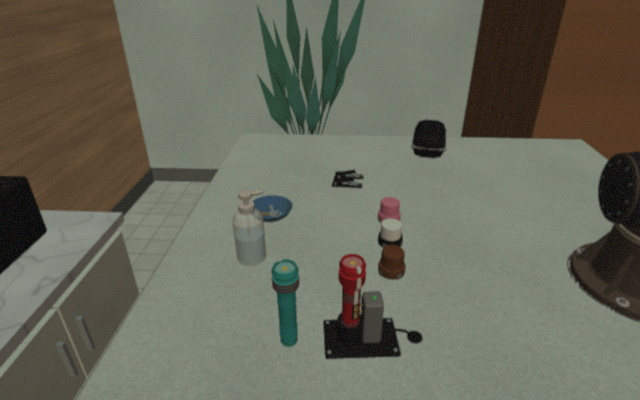

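View pics/top0.png

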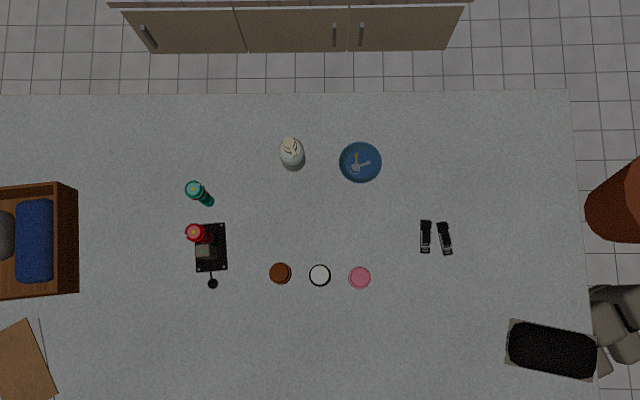

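Top view: the caps are brown (281,273), white (320,275) and pink (360,277). The flashlights are turquoise (195,190) and red (196,233), with the red one in the black cradle. In the side view the white cap is at (391,232) and the red flashlight at (352,285). By the description I choose the white cap and the red flashlight, and I'll check both in crops.

```bash
python3 - <<'E'
from h import *
t=load('top0');s=load('side0')
print('tcp',proj(t,[[.256,.624,.24],[0,0,0]]),proj(s,[[.256,.624,.24],[0,0,0]]))
crop('top0','tc',170,170,390,300,3.6)
crop('side0','sc',310,180,430,365,3.2)
print('cap',atz(t,320,275,.05)); print('dish',atz(t,360,162,.01)); print('fl',atz(t,195,233,.163)); print(dep(t,320,275),dep(t,195,233))
E
```

```text
tcp [[-64.67956209 384.99868518]
 [274.22076777 483.88511448]] [[1104.38414986  830.3905276 ]
 [ 636.61592572  282.21309726]]
cap [ 0.46758536 -0.10656774  0.05      ]
dish [ 0.75403009 -0.20810925  0.01      ]
fl [0.55449845 0.16401936 0.163     ]
[ 0.46761082 -0.10655559  0.04943948] [0.55520938 0.16551259 0.1575542 ]
```

View pics/tc.png

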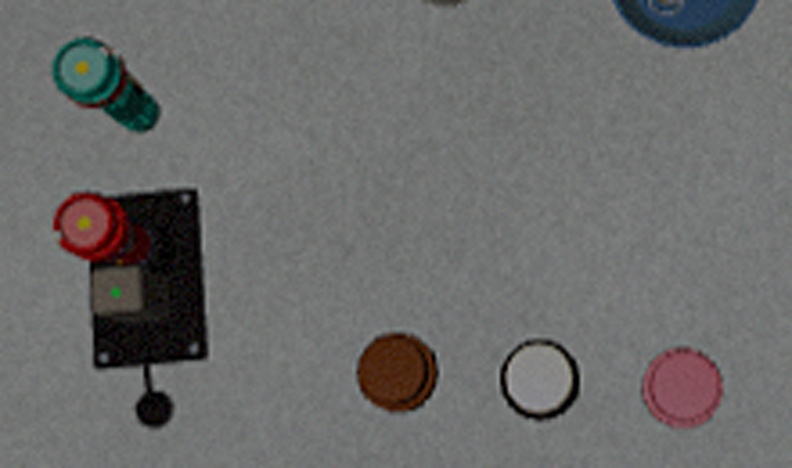

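View pics/sc.png

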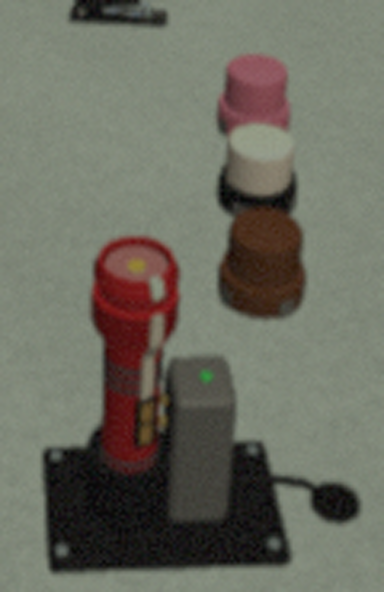

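```bash
python3 - <<'E'
from h import *
t=load('top0');s=load('side0')
def cloud(c,u0,u1,v0,v1):
    P=[];
    for v in range(v0,v1):
        for u in range(u0,u1):
            if c['depth'][v,u]>0: P.append(np.r_[dep(c,u,v),u,v,c['pixels'][v,u]])
    return np.array(P)
def circ(P):
    c=P.mean(0);
    return c,(P.min(0)+P.max(0))/2,P.max(0)-P.min(0)
for n,c,w in(('top',t,(175,235,215,290)),('side',s,(320,420,240,365))):
    P=cloud(c,*w)
    T=P[P[:,2]>.150]; print(n,'fltop',len(T),circ(T[:,:3]),np.median(T[:,2]))
    po=P[(abs(P[:,2]-.09)<.006)&(P[:,5:8].max(1)-P[:,5:8].min(1)<60)]; print(n,'post',len(po),circ(po[:,:3]) if len(po) else 0)
for n,c,w in(('top',t,(300,340,255,295)),('side',s,(370,412,212,248))):
    P=cloud(c,*w); T=P[(P[:,2]>.043)&(P[:,2]<.056)]; print(n,'cap',len(T),circ(T[:,:3]),np.median(T[:,2]))
    T=P[(P[:,2]>.01)&(P[:,2]<.03)]; print(n,'collar',len(T),circ(T[:,:3]))
k=lambda x,y:(170+x/3.6-.36,170+y/3.6-.36)
C=[atz(t,*k(*p),.008) for p in((197,189),(206,357),(97,367))]
S=[atz(t,*k(*p),.008) for p in((185,199),(193,349),(103,358))]
k2=lambda x,y:(310+x/3.2-.34,180+y/3.2-.34)
C2=[atz(s,*k2(*p),.008) for p in((44,450),(50,570),(290,560),(262,443))]
S2=[atz(s,*k2(*p),.008) for p in((56,457),(62,550),(275,545),(252,450))]
for X in(C,S,C2,S2):
    print(np.round(X,4)); 
    for i in range(len(X)-1): d=X[i+1]-X[i]; print('  ',np.linalg.norm(d),np.degrees(np.arctan2(d[1],d[0])))
# post top corners, side ; z=.09
E
```

```text
top fltop 260 (array([0.55857851, 0.16829362, 0.15921638]), array([0.55859296, 0.16857537, 0.16028007]), array([0.03821994, 0.03832233, 0.0152573 ])) 0.15932551932651984
top post 187 (array([0.5273323 , 0.16462761, 0.08893141]), array([0.53965929, 0.16598719, 0.08963089]), array([0.0584995 , 0.03501975, 0.01087809]))
side fltop 477 (array([0.55883464, 0.1740315 , 0.16098194]), array([0.55902639, 0.17223954, 0.15807812]), array([0.03807849, 0.03806451, 0.01584698])) 0.1611602990153873
side post 418 (array([0.53132057, 0.1729336 , 0.09012444]), array([0.54084737, 0.16895172, 0.09001371]), array([0.06265674, 0.03400635, 0.01197215]))
top cap 280 (array([ 0.46980252, -0.104835  ,  0.04879762]), array([ 0.47011079, -0.10413695,  0.04914909]), array([0.042536  , 0.04274854, 0.01220822])) 0.048683290330385875
top collar 100 (array([ 0.46662152, -0.10593899,  0.01824366]), array([ 0.47048375, -0.10452911,  0.01924194]), array([0.05101449, 0.05133704, 0.01773335]))
side cap 277 (array([ 0.47083994, -0.08910526,  0.05048078]), array([ 0.46989904, -0.07261426,  0.04839161]), array([0.04285471, 
[... 259 characters left out ...]
9  0.1984 0.008 ]]
   0.1167048092584063 -175.07385314213758
   0.0748048340368626 94.92257281671206
[[0.5947 0.142  0.008 ]
 [0.4909 0.133  0.008 ]
 [0.4851 0.1945 0.008 ]]
   0.10419872094051276 -175.013091564202
   0.06184604152660492 95.39188460378682
[[0.6027 0.1368 0.008 ]
 [0.5957 0.2139 0.008 ]
 [0.4789 0.2017 0.008 ]
 [0.4858 0.1256 0.008 ]]
   0.07738132946457947 95.16733651016958
   0.1174462138308333 -174.07121338926078
   0.0764805214504511 -84.85109199469132
[[0.5961 0.1414 0.008 ]
 [0.5904 0.2017 0.008 ]
 [0.4854 0.1931 0.008 ]
 [0.4916 0.1309 0.008 ]]
   0.06056210999230311 95.36281674566601
   0.10540383288836391 -175.30062752664668
   0.062487137647789286 -84.29749116604432
```

```bash
python3 - <<'E'
from h import *
s=load('side0')
crop('side0','sf',330,248,400,330,7)
crop('top0','tf',180,215,230,275,10)
k=lambda p:((p-np.array([330,248])+.5)*7)
im=cv2.imread('pics/sf.png')
ax=np.array([.5588,.1722])
for a in range(60,181,10):
    e=np.array([np.cos(np.radians(a)),np.sin(np.radians(a))])
    for rr,z in((.0175,.163),(.02,.137),(.0155,.075)):
        q=k(proj(s,[[*(ax+rr*e),z]]))[0]
        cv2.circle(im,tuple(int(v) for v in q),2,(255,0,0) if a%30 else (0,255,0),-1)
cv2.imwrite('pics/sf2.png',im)
E
```

```text
(no output)
```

View pics/sf.png

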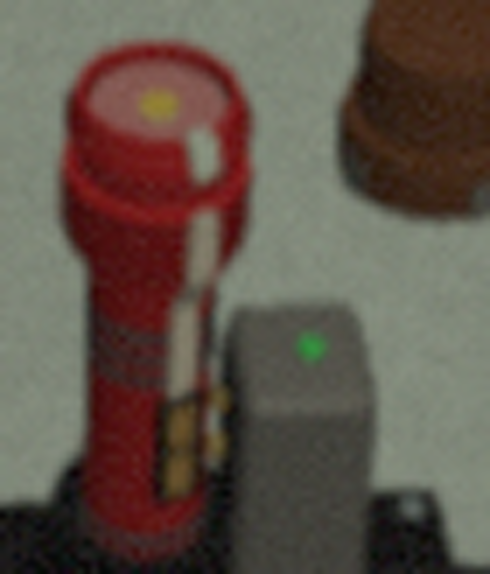

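View pics/sf2.png

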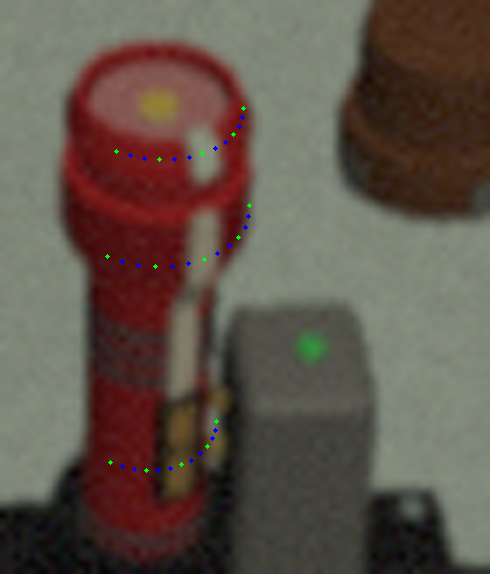

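View pics/tf.png

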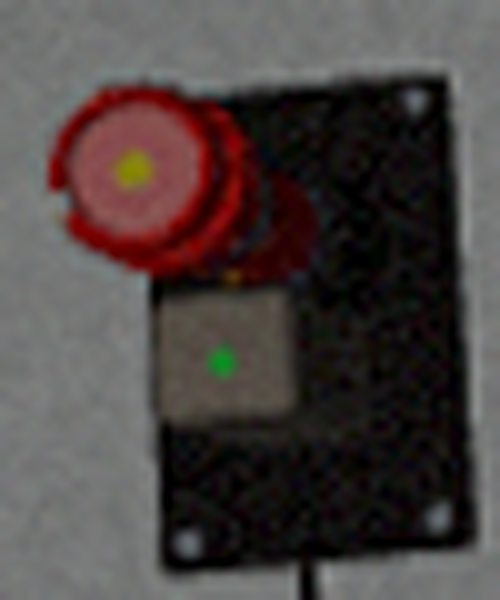

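White cap and red flashlight confirmed in the crops (white dome on a black collar; red body standing in the cradle). The white line is at about 119–120° in the world and the cradle x is at about 185°, so the turn is about +65° counter-clockwise. Now I move above the flashlight.

```bash
cat >> h.py <<'E'
from scipy.spatial.transform import Rotation as Ro
def rel(P,wz=0):
    s=r.get_state(); R=Ro.from_euler('xyz',s['eef_rot'],degrees=True)
    print('t',round(s['time_s'],2),'tcp',np.round(s['tcp_pos'],4),'rot',np.round(s['eef_rot'],2),'j',np.round(s['joints'],1),'F',np.round(s['contact_force'],1),'w',round(s['gripper_width'],4))
    d=R.inv().apply(np.array(P)-s['tcp_pos']); print('tool shift mm',np.round(d*1000,1),'full-scale',np.round(d*10,3))
E
python3 -c "
from h import *
rel([.5587,.1704,.24])"
```

```text
t 0.1 tcp [0.2564 0.624  0.2397] rot [ 1.7991e+02 -1.0000e-02 -2.2340e+01] j [ 84.2  20.6   0.6  -0.  -70.1 -16.5] F [-0.3 -0.5  0.1] w 0.0876
tool shift mm [4.520e+02 3.046e+02 2.000e-01] full-scale [4.520e+00 3.046e+00 2.000e-03]
```

Call:
apply_moves(slide=[[0.28,0.19,0],[0.28,0.19,0],[0.28,0.19,0],[0.28,0.19,0],[0.28,0.19,0],[0.28,0.19,0],[0.28,0.19,0],[0.28,0.19,0]], turn=[[0,0,0],[0,0,0],[0,0,0],[0,0,0],[0,0,0],[0,0,0],[0,0,0],[0,0,0]], jaw=[0,0,0,0,0,0,0,0])

```text
time_s: 0.9
tcp_pos: [0.4063, 0.3972, 0.2403]
eef_rot: [180.0, 0.0, -22.3]
contact_force: [0.2, 0.7, -0.2]
gripper_width: 0.0875
```

Call:
apply_moves(slide=[[0.28,0.19,0],[0.28,0.19,0],[0.28,0.19,0],[0.28,0.19,0],[0.28,0.19,0],[0.28,0.19,0],[0.28,0.19,0],[0,0,0]], turn=[[0,0,0],[0,0,0],[0,0,0],[0,0,0],[0,0,0],[0,0,0],[0,0,0],[0,0,0]], jaw=[0,0,0,0,0,0,0,0])

```text
time_s: 1.7
tcp_pos: [0.5378, 0.1982, 0.24]
eef_rot: [179.9, 0.0, -22.5]
contact_force: [-0.2, -0.4, -0.1]
gripper_width: 0.0879
```

```bash
python3 -c "
from h import *
rel([.5587,.1704,.24])"
```

```text
t 1.7 tcp [0.5378 0.1982 0.24  ] rot [ 1.7993e+02  2.0000e-02 -2.2510e+01] j [ 39.8  11.1 -12.5   0.  -66.5  27.7] F [-0.2 -0.4 -0.1] w 0.0879
tool shift mm [29.9 17.7  0. ] full-scale [0.299 0.177 0.   ]
```

Call:
apply_moves(slide=[[0.3,0.18,0],[0,0,0.3],[0,0,0.2],[0,0,0]], turn=[[0,0,0],[0,0,0],[0,0,0],[0,0,0]], jaw=[0,0,0,0])

```text
time_s: 2.1
tcp_pos: [0.5557, 0.1721, 0.1874]
eef_rot: [179.7, 0.2, -22.4]
contact_force: [-0.6, -0.2, 0.2]
gripper_width: 0.0877
```

```bash
python3 -c "
from h import *
rel([.5587,.1704,.142])
cap('side','s1');crop('s1','s1c',300,200,420,340,4.2)"
```

```text
t 2.1 tcp [0.5557 0.1721 0.1874] rot [179.75   0.22 -22.39] j [ 36.4  14.3 -15.4  -0.1 -60.6  31.2] F [-0.6 -0.2  0.2] w 0.0877
tool shift mm [ 3.6  0.3 45.4] full-scale [0.036 0.003 0.454]
```

View pics/s1c.png

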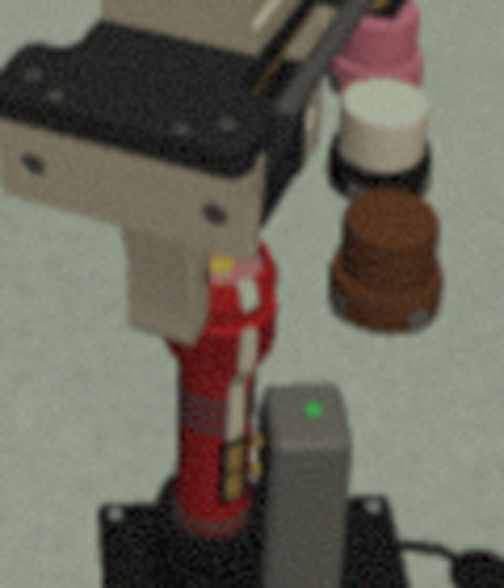

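Call:
apply_moves(slide=[[0.036,0,0.1],[0,0,0.2],[0,0,0.15],[0,0,0]], turn=[[0,0,0],[0,0,0],[0,0,0],[0,0,0]], jaw=[0,0,0,0])

```text
time_s: 2.55
tcp_pos: [0.5603, 0.1716, 0.1442]
eef_rot: [179.9, 0.1, -22.3]
contact_force: [0.2, 0.5, 0.9]
gripper_width: 0.0877
```

Call:
apply_moves(slide=[[0,0,0],[0,0,0],[0,0,0],[0,0,0]], turn=[[0,0,0],[0,0,0],[0,0,0],[0,0,0]], jaw=[0.45,0.45,0.45,0.45], newtons=8)

```text
time_s: 2.95
tcp_pos: [0.5613, 0.1719, 0.1463]
eef_rot: [-179.9, -0.0, -22.3]
contact_force: [-0.3, -0.3, 0.4]
gripper_width: 0.0609
```

```bash
python3 -c "
from h import *
rel([.5587,.1704,.142])
cap('side','s2');crop('s2','s2c',300,200,420,340,4.2)"
```

```text
t 2.95 tcp [0.5613 0.1719 0.1463] rot [-1.7994e+02 -4.0000e-02 -2.2330e+01] j [ 36.1  16.8 -18.    0.  -55.1  31.6] F [-0.3 -0.3  0.4] w 0.0609
tool shift mm [-1.8  2.4  4.3] full-scale [-0.018  0.024  0.043]
```

View pics/s2c.png

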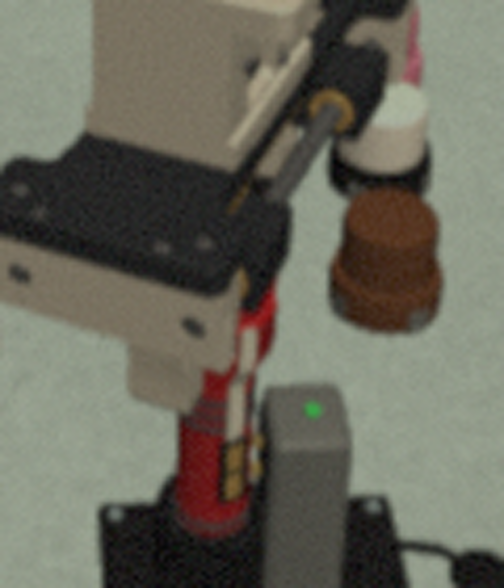

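Call:
apply_moves(slide=[[-0.01,0.015,0.03],[0,0,0],[0,0,0],[0,0,0],[0,0,0],[0,0,0]], turn=[[0,0,0],[0,0,0],[0,0,0],[0,0,0],[0,0,0],[0,0,0]], jaw=[0.45,0.6,0.6,0.6,0.6,0.6], newtons=6)

```text
time_s: 3.6
tcp_pos: [0.5593, 0.1706, 0.1424]
eef_rot: [180.0, 0.0, -22.3]
contact_force: [-0.7, 0.0, -1.6]
gripper_width: 0.0399
```

```bash
python3 -c "
from h import *
rel([.5587,.1704,.142]);rel([.5587,.1704,.142]);print(r.get_state()['moment'])"
```

```text
t 3.6 tcp [0.5593 0.1706 0.1424] rot [ 1.7998e+02  2.0000e-02 -2.2340e+01] j [ 36.1  16.8 -18.5  -0.  -54.7  31.6] F [-0.7  0.  -1.6] w 0.0399
tool shift mm [-0.5  0.4  0.4] full-scale [-0.005  0.004  0.004]
t 3.6 tcp [0.5593 0.1706 0.1424] rot [ 1.7998e+02  2.0000e-02 -2.2340e+01] j [ 36.1  16.8 -18.5  -0.  -54.7  31.6] F [-0.7  0.  -1.6] w 0.0399
tool shift mm [-0.5  0.4  0.4] full-scale [-0.005  0.004  0.004]
[-0.11506769  0.01797295  0.00952603]
```

Call:
apply_moves(slide=[[0,0,0],[0,0,0],[0,0,0],[0,0,0],[0,0,0],[0,0,0],[0,0,0],[0,0,0]], turn=[[0,0,0],[0,0,-0.04],[0,0,-0.05],[0,0,-0.06],[0,0,-0.06],[0,0,-0.06],[0,0,-0.06],[0,0,-0.06]], jaw=[0.65,0.65,0.65,0.65,0.65,0.65,0.65,0.65], newtons=12)

```text
time_s: 4.4
tcp_pos: [0.5594, 0.1708, 0.1424]
eef_rot: [-180.0, 0.0, 11.4]
contact_force: [0.7, -0.6, -2.3]
gripper_width: 0.0395
```

Call:
apply_moves(slide=[[0,0,0],[0,0,0],[0,0,0],[0,0,0],[0,0,0],[0,0,0],[0,0,0],[0,0,0]], turn=[[0,0,-0.06],[0,0,-0.06],[0,0,-0.06],[0,0,-0.06],[0,0,-0.06],[0,0,-0.05],[0,0,-0.02],[0,0,0]], jaw=[0.65,0.65,0.65,0.65,0.65,0.65,0.65,0.65])

```text
time_s: 5.2
tcp_pos: [0.5593, 0.1707, 0.1424]
eef_rot: [-180.0, 0.0, 43.0]
contact_force: [-0.4, 0.1, -2.4]
gripper_width: 0.0398
```

```bash
python3 -c "
from h import *
rel([.5587,.1704,.142])
cap('side','s3');crop('s3','s3c',300,200,420,340,4.2);cap('top','t3');crop('t3','t3c',160,195,250,275,7)"
```

```text
t 5.2 tcp [0.5593 0.1707 0.1424] rot [-1.7999e+02  1.0000e-02  4.3000e+01] j [ 36.1  16.8 -18.5  -0.  -54.7  96.9] F [-0.4  0.1 -2.4] w 0.0398
tool shift mm [-0.7 -0.2  0.4] full-scale [-0.007 -0.002  0.004]
```

View pics/s3c.png

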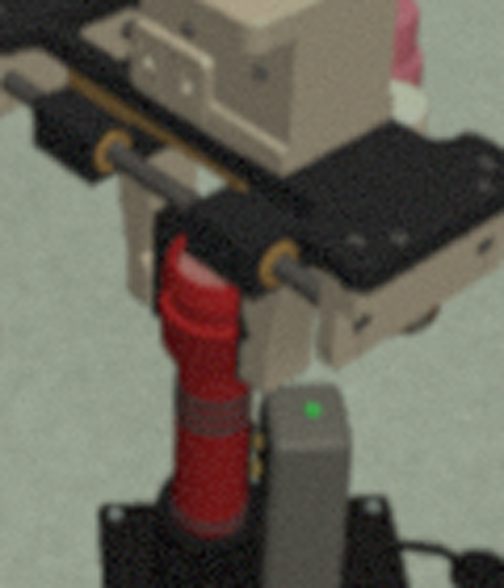

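View pics/t3c.png

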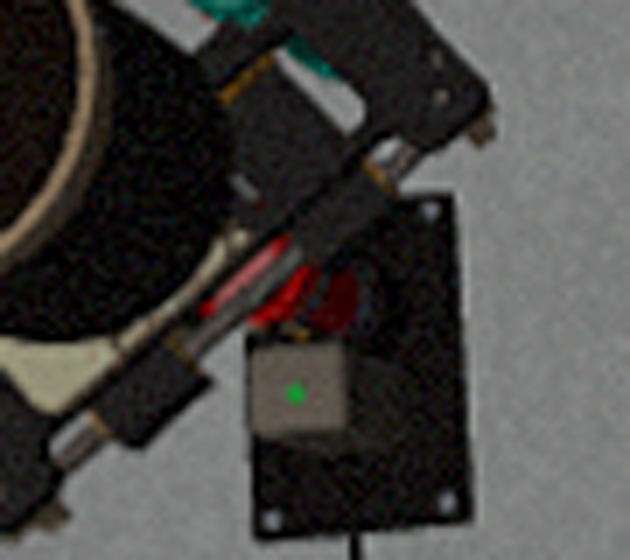

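Call:
apply_moves(slide=[[0,0,0],[0,0,0],[0,0,0],[0,0,-0.2],[0,0,-0.3],[0,0,-0.3],[0,0,-0.2],[0,0,0]], turn=[[0,0,0],[0,0,0],[0,0,0],[0,0,0],[0,0,0],[0,0,0],[0,0,0],[0,0,0]], jaw=[0.3,0.3,0.3,0.3,0.3,0.3,0.3,0.3])

```text
time_s: 6.1
tcp_pos: [0.5611, 0.1714, 0.2463]
eef_rot: [179.9, -0.3, 43.0]
contact_force: [-0.1, 0.0, -0.5]
gripper_width: 0.0613
```

```bash
python3 -c "
from h import *
rel([.4700,-.1035,.18])"
```

```text
t 6.1 tcp [0.5611 0.1714 0.2463] rot [179.9   -0.34  43.  ] j [ 36.1  11.9 -10.6   0.1 -67.1  96.9] F [-0.1  0.  -0.5] w 0.0613
tool shift mm [-254.5  138.8   65.1] full-scale [-2.545  1.388  0.651]
```

Call:
apply_moves(slide=[[-0.25,0.14,0],[-0.26,0.14,0],[-0.26,0.14,0],[-0.26,0.14,0],[-0.26,0.14,0],[-0.26,0.14,0],[-0.26,0.14,0],[-0.26,0.14,0]], turn=[[0,0,0],[0,0,0],[0,0,0],[0,0,0],[0,0,0],[0,0,0],[0,0,0],[0,0,0]], jaw=[0.3,0.3,0.3,0.3,0.3,0.3,0.3,0.3])

```text
time_s: 6.9
tcp_pos: [0.4836, -0.0534, 0.2422]
eef_rot: [-180.0, 0.0, 43.0]
contact_force: [0.7, 0.1, -0.6]
gripper_width: 0.0614
```

Call:
apply_moves(slide=[[-0.24,0.14,0],[-0.23,0.13,0],[0,0,0],[0,0,0],[0,0,0],[0,0,0],[0,0,0],[0,0,0]], turn=[[0,0,0],[0,0,0],[0,0,0.09],[0,0,0.09],[0,0,0.09],[0,0,0.09],[0,0,0.09],[0,0,0.09]], jaw=[0.3,0.3,0.3,0.3,0.3,0.3,0.3,0.3])

```text
time_s: 7.7
tcp_pos: [0.4682, -0.1042, 0.2421]
eef_rot: [-180.0, 0.0, -3.8]
contact_force: [-0.6, 1.0, 0.1]
gripper_width: 0.0609
```

Call:
apply_moves(slide=[[0,0,0],[0,0,0],[0,0,0],[0,0,0],[0,0,0],[0,0,0],[0,0,0],[0,0,0]], turn=[[0,0,0.09],[0,0,0.09],[0,0,0.09],[0,0,0.09],[0,0,0.09],[0,0,0.09],[0,0,0.09],[0,0,0.09]], jaw=[0.3,0.3,0.3,0.3,0.3,0.3,0.3,0.3])

```text
time_s: 8.5
tcp_pos: [0.4681, -0.1042, 0.2421]
eef_rot: [180.0, 0.0, -65.6]
contact_force: [-0.4, -0.5, 0.0]
gripper_width: 0.0615
```

```bash
python3 -c "
from h import *
rel([.4700,-.1035,.15])
cap('side','s4');crop('s4','s4c',330,248,400,330,7);cap('top','t4');crop('t4','t4c',180,215,230,275,10);crop('t4','t4d',240,200,420,320,4)"
```

```text
t 8.5 tcp [ 0.4681 -0.1042  0.2421] rot [ 1.7997e+02  1.0000e-02 -6.5640e+01] j [ 11.    1.8 -23.   -0.  -65.3  13.3] F [-0.4 -0.5  0. ] w 0.0615
tool shift mm [ 0.2 -2.  92.1] full-scale [ 0.002 -0.02   0.921]
```

View pics/s4c.png

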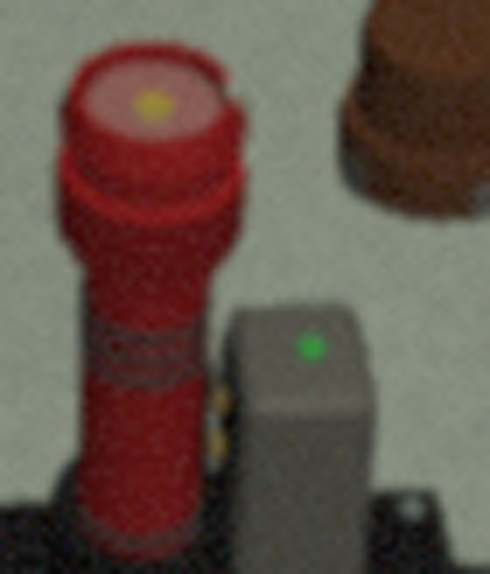

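View pics/t4c.png

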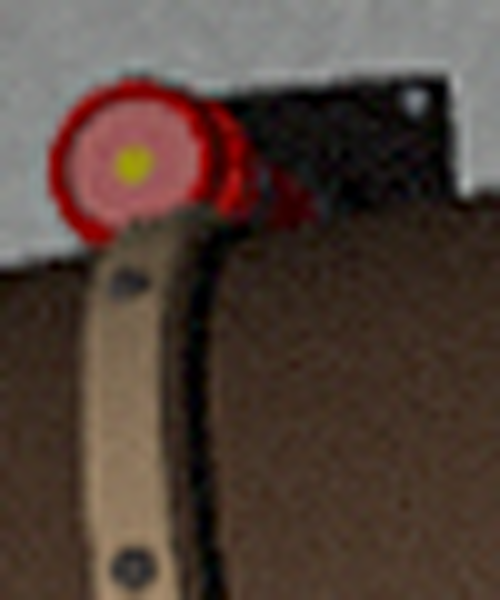

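View pics/t4d.png

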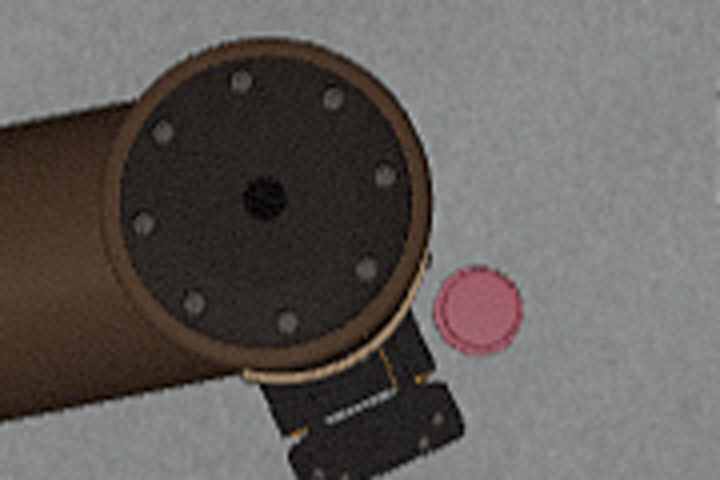

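View pics/s4.png

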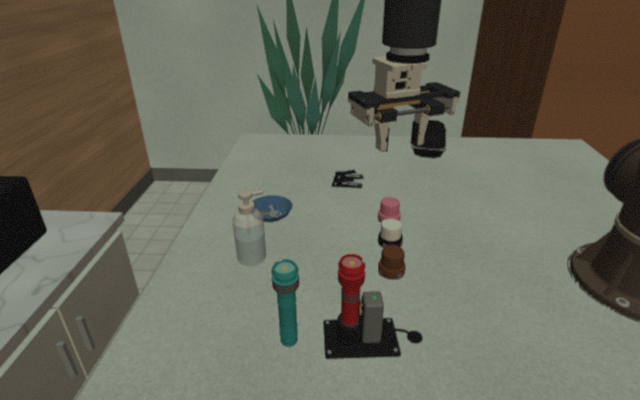

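Call:
apply_moves(slide=[[0.33,0.15,0],[0.34,0.16,0],[0.34,0.16,0],[0.34,0.16,0],[0,0,0]], turn=[[0,0,0],[0,0,0],[0,0,0],[0,0,0],[0,0,0]], jaw=[0.3,0.3,0.3,0.3,0.3])

```text
time_s: 9.1
tcp_pos: [0.4671, -0.2563, 0.2418]
eef_rot: [179.9, 0.0, -65.2]
contact_force: [-0.6, 0.4, -0.1]
gripper_width: 0.0612
```

```bash
python3 -c "
from h import *
rel([.4700,-.1035,.15])
cap('top','t5');crop('t5','t5c',180,215,230,275,10)"
```

```text
t 9.1 tcp [ 0.4671 -0.2563  0.2418] rot [ 1.7992e+02  1.0000e-02 -6.5250e+01] j [ -7.6   7.1 -17.1   0.  -65.9  32.4] F [-0.6  0.4 -0.1] w 0.0612
tool shift mm [-137.5  -66.8   91.7] full-scale [-1.375 -0.668  0.917]
```

View pics/t5c.png

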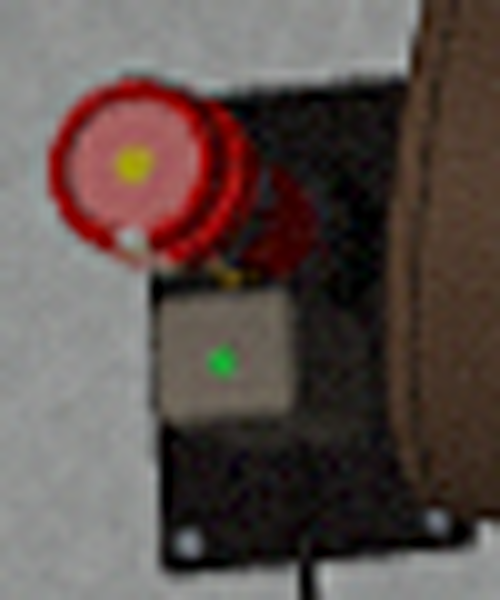

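```bash
python3 - <<'E'
from h import *
t=load('t5'); t0=load('top0')
R=cv2.Rodrigues(t['rvec'])[0]; print(np.round(R,3))
k=lambda x,y:(180+x/10-.45,215+y/10-.45)
im=t['pixels'].astype(int)
# yellow centre & white patch weights
def cen(mask): 
    v,u=np.nonzero(mask); return u.mean(),v.mean(),len(u)
b,g,rr=im[...,0],im[...,1],im[...,2]
reg=np.zeros(b.shape,bool); reg[222:243,184:202]=True
print('rows 236-243'); print(np.stack([b,g,rr],-1)[235:244,188:200].tolist().__len__())
for v in range(235,244): print(v,[f'{rr[v,u]}/{g[v,u]}/{b[v,u]}' for u in range(188,200)])
C=atz(t,*k(133,165),.163);W=atz(t,*k(130,240),.163)
d=W-C; print(C,W,np.linalg.norm(d),np.degrees(np.arctan2(d[1],d[0])))
ov=cv2.imread('pics/t5c.png')
kk=lambda p:(p-np.array([180,215])+.45)*10
for C in ([.5588,.1690],):
  for a in range(170,201,5):
    e=np.array([np.cos(np.radians(a)),np.sin(np.radians(a))])
    for q,z in((.0175,.163),(.014,.163),(.02,.156)):
        p=kk(proj(t,[[*(np.array(C)+q*e),z]]))[0]; cv2.circle(ov,tuple(int(x) for x in p),2,(255,0,0) if a!=185 else (0,255,0),-1)
cv2.imwrite('pics/t5o.png',ov)
E
```

```text
[[-0.002 -1.    -0.027]
 [-0.984  0.006 -0.18 ]
 [ 0.18   0.026 -0.983]]
rows 236-243
9
235 ['147/87/86', '170/101/101', '165/94/94', '166/97/94', '167/95/94', '163/94/91', '160/89/90', '168/100/97', '161/97/96', '169/97/96', '167/45/53', '130/3/0']
236 ['122/41/41', '139/70/72', '173/91/94', '168/96/96', '167/97/94', '166/93/93', '169/97/95', '159/87/85', '164/69/65', '165/59/54', '138/22/23', '78/0/0']
237 ['143/0/0', '153/28/25', '146/56/49', '137/65/66', '162/92/94', '166/115/115', '166/84/85', '164/59/60', '170/27/30', '135/2/9', '84/0/0', '69/0/10']
238 ['137/11/7', '141/0/0', '127/0/0', '144/76/73', '159/153/154', '152/146/146', '150/97/98', '134/0/0', '116/0/0', '91/0/0', '74/0/0', '119/21/16']
239 ['141/123/121', '126/70/71', '119/0/0', '127/53/50', '138/130/126', '138/143/128', '123/110/92', '86/0/0', '96/0/0', '123/4/10', '149/24/24', '121/0/10']
240 ['146/154/151', '139/139/136', '136/117/114', '137/86/83', '131/81/63', '129/102/83', '136/106/92', '121/70/65', '151/65/65', '150/2/6', '126/5/10', '74/10/10']
241 ['144/149/148', '150/159/153', '148/152/151', '148/138/137', '138/121/116', '131/91/90', '138/103/102', '116/92/85', '138/102/92', '114/64/51', '63/31/21', '41/3/2']
242 ['142/142/144', '146/146/145', '144/148/147', '147/152/149', '141/143/142', '143/138/135', '134/129/128', '49/49/43', '66/69/60', '50/51/41', '37/26/20', '30/19/17']
243 ['140/143/143', '143/144/144', '148/148/146', '143/144/142', '141/146/144', '150/153/154', '132/139/139', '3/3/0', '11/13/15', '8/7/9', '15/12/14', '7/12/8']
[0.55882134 0.16892052 0.163     ] [0.54234109 0.1688442  0.163     ] 0.016480419416432152 -179.7346920430191
```

View pics/t5o.png

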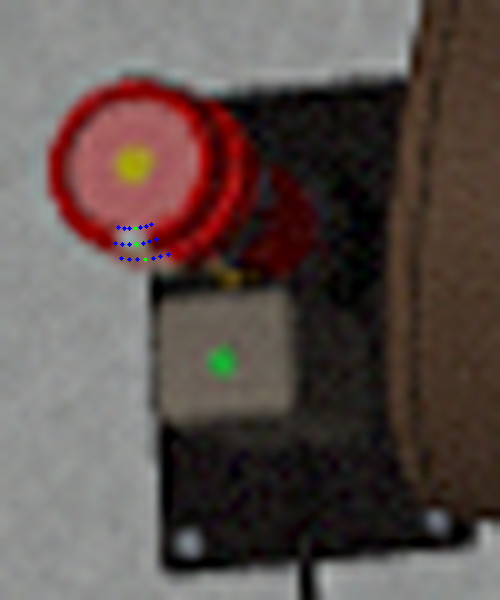

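```bash
python3 - <<'E'
from h import *
def an(tag):
    t=load(tag); im=t['pixels'].astype(float); b,g,rr=im[...,0],im[...,1],im[...,2]
    V,U=np.mgrid[0:400,0:640]
    box=lambda u0,u1,v0,v1:(U>=u0)&(U<u1)&(V>=v0)&(V<v1)
    w=np.clip((g-b)-20,0,None)*box(187,199,225,238); y=((w*U).sum()/w.sum(),(w*V).sum()/w.sum())
    m=((rr-g>40)&(g>50)&(b>45)&box(184,202,220,238)).astype(float) # pink lens
    l=((m*U).sum()/m.sum(),(m*V).sum()/m.sum())
    red=((rr-g>60)&box(180,202,218,245)&(load(tag)['depth']<1.09)).astype(float)
    return t,y,l
t,y,l=an('t5'); print('yellow',y,'lens',l); t0,y0,l0=an('top0'); print(y0,l0)
W=(192.63,238.5)
for n,c in(('yel',y),('lens',l)):
    for z in(.160,.163):
        C=atz(t,*c,z);X=atz(t,*W,.163); d=X-C; print(n,z,C.round(4),np.linalg.norm(d[:2]),np.degrees(np.arctan2(d[1],d[0]))%360)
# expected centre from robot: cam-calibrated offset ; cradle geometry from same cam: post top corners
for nm,p in (('lamp',(222,362)),):
    q=(180+p[0]/10-.45,215+p[1]/10-.45); print(nm,atz(t,*q,.09),atz(t,*q,.092))
m=((t['depth']>0)); 
E
```

```text
yellow (np.float64(192.89292730844792), np.float64(231.00294695481335)) lens (np.float64(192.62406015037595), np.float64(230.796992481203))
(np.float64(192.86159600997507), np.float64(231.4713216957606)) (np.float64(192.90677966101694), np.float64(231.3135593220339))
yel 0.16 [0.5593 0.1697 0.16  ] 0.016907916157188348 183.36609861485783
yel 0.163 [0.5589 0.1688 0.163 ] 0.016475574167230396 180.54533592008622
lens 0.16 [0.5598 0.1703 0.16  ] 0.017411598376564988 185.28617637001122
lens 0.163 [0.5594 0.1694 0.163 ] 0.01694969884062979 182.59190004011217
lamp [0.5225171  0.16653405 0.09      ] [0.52232793 0.16601598 0.092     ]
```

```bash
python3 - <<'E'
from h import *
s=load('s4'); im=s['pixels']
x0,y0,x1,y1,S=336,250,370,275,20
a=cv2.resize(im[y0:y1,x0:x1],None,fx=S,fy=S,interpolation=cv2.INTER_NEAREST)
k=lambda p:(p-np.array([x0,y0])+.5)*S
ax=np.array([.5596,.1722])
for ang,col in((175,(255,0,0)),(180,(255,255,0)),(185,(0,255,0)),(190,(0,255,255))):
    th=np.radians(ang); e=np.array([np.cos(th),np.sin(th)]);n=np.array([-e[1],e[0]])
    for sgn in(-1,1):
        pts=[]
        for q,z in((.012,.163),(.0175,.163),(.02,.1565)):
            pts.append(k(proj(s,[[*(ax+q*e+sgn*.003*n),z]]))[0])
        cv2.polylines(a,[np.array(pts).astype(int)],False,col,1)
for q,z in((.0175,.163),(.02,.1565),(.02,.145),(.02,.128)):
    pts=k(proj(s,[[ax[0]+q*np.cos(t),ax[1]+q*np.sin(t),z] for t in np.linspace(0,2*np.pi,60)]))
    cv2.polylines(a,[pts.astype(int)],True,(255,255,255),1)
cv2.imwrite('pics/s4o.png',a); print(a.shape)
E
```

```text
(500, 680, 3)
```

View pics/s4o.png

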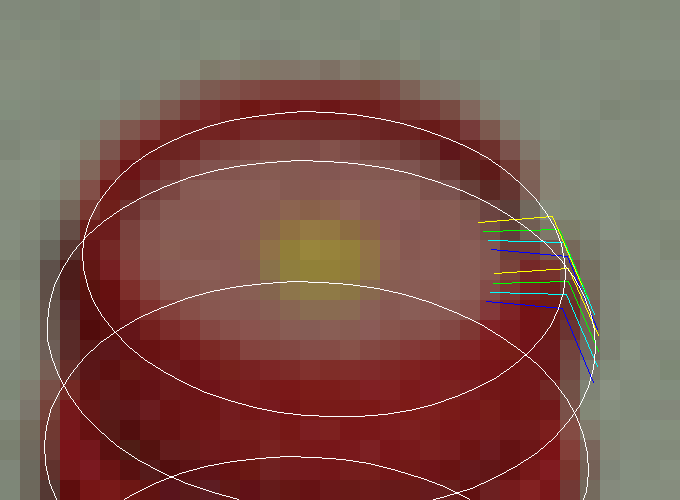

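```bash
python3 - <<'E'
from h import *
for tag,box in(('top0',(182,204,221,245)),('t5',(182,204,221,245)),('side0',(336,370,250,285)),('s4',(336,370,250,285))):
    t=load(tag); im=t['pixels'].astype(float); z=[];lab=[];P=[]
    for v in range(box[2],box[3]):
        for u in range(box[0],box[1]):
            b,g,rr=im[v,u]; p=dep(t,u,v)
            if p[2]<.15: continue
            if rr-g>25 and g>45 and b>40: lab.append('lens')
            elif rr-g>60 and g<35: lab.append('red')
            else: continue
            P.append(p)
    P=np.array(P);lab=np.array(lab)
    L=P[lab=='lens'];Rd=P[lab=='red']
    print(tag,'lens',len(L),L.mean(0).round(4),np.median(L[:,2]).round(4),'red max',np.percentile(Rd[:,2],[50,80,90,95]).round(4))
    print('  lens extent',L.min(0).round(4),L.max(0).round(4))
# silhouette fit top: red/pink mask at edges vs background, upper & left half circle fit
t=load('t5'); im=t['pixels'].astype(float); m=((im[...,2]-im[...,1])>30).astype(np.uint8)
sub=np.zeros_like(m); sub[220:246,180:206]=m[220:246,180:206]
cs=max(cv2.findContours(sub,cv2.RETR_EXTERNAL,cv2.CHAIN_APPROX_NONE)[0],key=len)[:,0]
from scipy.optimize import least_squares
for z in(.156,.158,.160):
    Q=np.array([atz(t,u,v,z)[:2] for u,v in cs if (v<226 or u<188)])
    f=least_squares(lambda q:np.hypot(Q[:,0]-q[0],Q[:,1]-q[1])-q[2],[.559,.169,.02]); print(z,len(Q),f.x.round(4),np.std(f.fun))
E
```

```text
top0 lens 132 [0.5576 0.1679 0.167 ] 0.1589 red max [0.16   0.1627 0.1639 0.1647]
  lens extent [ 0.4133 -0.1325  0.1527] [0.5772 0.186  1.2442]
t5 lens 142 [0.5582 0.1682 0.1666] 0.1589 red max [0.1604 0.1626 0.1635 0.1644]
  lens extent [ 0.4133 -0.1325  0.152 ] [0.5768 0.1872 1.2442]
side0 lens 219 [0.5576 0.1704 0.1631] 0.1611 red max [0.1611 0.1638 0.1642 0.1646]
  lens extent [0.5402 0.1532 0.1513] [0.5767 0.6557 0.5482]
s4 lens 218 [0.5593 0.1738 0.1668] 0.1611 red max [0.1608 0.1635 0.1643 0.1647]
  lens extent [0.5416 0.1512 0.1563] [0.578  0.6557 0.5482]
0.156 28 [0.5592 0.1695 0.0194] 0.0011827679587606264
0.158 28 [0.5589 0.1689 0.0194] 0.0011805942324496512
0.16 28 [0.5586 0.1684 0.0193] 0.001178420506151163
```

Top view after the turn: the white line is at (192.6,238.5) and points at the post. Using the recessed lens height (about 0.160 m) it reads about 183.3°, against the cradle's 185°. The gripper's own measure gives about 184.6°, so the strip faces the pins. Now for the cap.

Call:
apply_moves(slide=[[-0.34,-0.16,0],[-0.34,-0.17,0],[-0.35,-0.17,0.1],[-0.345,-0.167,0.2],[0,0,0.3],[0,0,0.3],[0,0,0]], turn=[[0,0,0],[0,0,0],[0,0,0],[0,0,0],[0,0,0],[0,0,0],[0,0,0]], jaw=[0.3,0.3,0.3,0.3,0.3,0.3,0.3])

```text
time_s: 9.85
tcp_pos: [0.4679, -0.0994, 0.1493]
eef_rot: [179.7, 0.1, -65.1]
contact_force: [-1.1, -0.2, 0.5]
gripper_width: 0.0615
```

```bash
python3 -c "
from h import *
rel([.4702,-.1035,.034])
cap('side','s6');crop('s6','s6c',340,90,440,250,3.7)"
```

```text
t 9.85 tcp [ 0.4679 -0.0994  0.1493] rot [ 1.7965e+02  1.5000e-01 -6.5100e+01] j [ 11.6   7.  -30.5  -0.1 -52.8  13.3] F [-1.1 -0.2  0.5] w 0.0615
tool shift mm [  5.   -1.  115.3] full-scale [ 0.05  -0.01   1.153]
```

View pics/s6c.png

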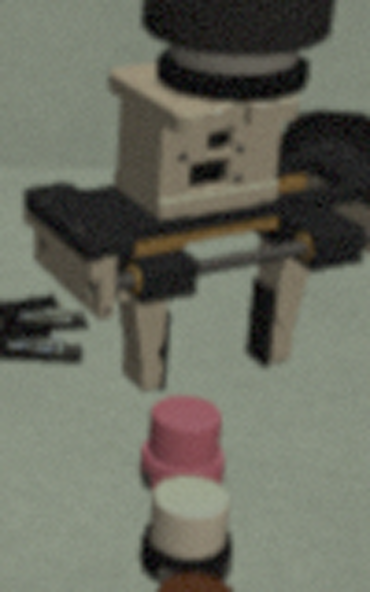

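Call:
apply_moves(slide=[[0.05,-0.01,0],[0,0,0.25],[0,0,0.25],[0,0,0.25],[0,0,0.2],[0,0,0.1],[0,0,0.09],[0,0,0]], turn=[[0,0,0],[0,0,0],[0,0,0],[0,0,0],[0,0,0],[0,0,0],[0,0,0],[0,0,0]], jaw=[0.3,0.3,0.3,0.3,0.3,0.3,0.3,0.3])

```text
time_s: 10.7
tcp_pos: [0.474, -0.1046, 0.0385]
eef_rot: [180.0, -0.0, -65.3]
contact_force: [-1.0, 0.2, 0.1]
gripper_width: 0.0614
```

```bash
python3 -c "
from h import *
rel([.4702,-.1035,.034])
cap('side','s7');crop('s7','s7c',340,150,440,290,4.2)"
```

```text
t 10.7 tcp [ 0.474  -0.1046  0.0385] rot [180.    -0.   -65.31] j [ 10.8  16.5 -37.1   0.  -36.4  13.9] F [-1.   0.2  0.1] w 0.0614
tool shift mm [-2.6  3.   4.5] full-scale [-0.026  0.03   0.045]
```

View pics/s7c.png

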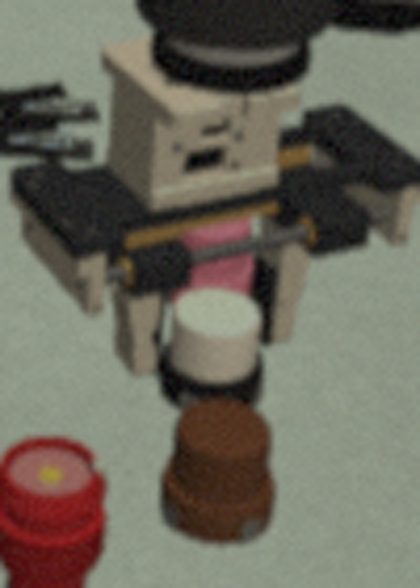

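Call:
apply_moves(slide=[[-0.02,0.03,0.04],[0,0,0],[0,0,0],[0,0,0],[0,0,0],[0,0,0]], turn=[[0,0,0],[0,0,0],[0,0,0],[0,0,0],[0,0,0],[0,0,0]], jaw=[0.3,0.3,0.6,0.6,0.6,0.6], newtons=10)

```text
time_s: 11.35
tcp_pos: [0.4703, -0.1039, 0.0348]
eef_rot: [-180.0, -0.0, -65.3]
contact_force: [-0.5, 0.5, 3.4]
gripper_width: 0.0445
```

```bash
python3 -c "
from h import *
rel([.4702,-.1035,.034])"
```

```text
t 11.35 tcp [ 0.4703 -0.1039  0.0348] rot [-1.7998e+02 -1.0000e-02 -6.5290e+01] j [ 11.   16.5 -37.8   0.  -35.6  13.7] F [-0.5  0.5  3.4] w 0.0445
tool shift mm [-0.4 -0.   0.8] full-scale [-0.004 -0.     0.008]
```

Call:
apply_moves(slide=[[0,0,0],[0,0,0],[0,0,-0.1],[0,0,-0.3],[0,0,-0.45],[0,0,-0.45],[0,0,-0.45],[0,0,-0.4]], turn=[[0,0,0],[0,0,0],[0,0,0],[0,0,0],[0,0,0],[0,0,0],[0,0,0],[0,0,0]], jaw=[0.7,0.7,0.7,0.7,0.7,0.7,0.7,0.7], newtons=45)

```text
time_s: 12.15
tcp_pos: [0.4699, -0.104, 0.2526]
eef_rot: [-179.9, -0.0, -65.3]
contact_force: [1.3, 0.4, -1.2]
gripper_width: 0.0442
```

```bash
python3 -c "
from h import *
rel([.5593,.1707,.25])
cap('side','s8');crop('s8','s8c',340,60,480,260,3)"
```

```text
t 12.15 tcp [ 0.4699 -0.104   0.2526] rot [-1.799e+02 -3.000e-02 -6.531e+01] j [ 11.    1.4 -21.9   0.  -66.6  13.7] F [ 1.3  0.4 -1.2] w 0.0442
tool shift mm [-212.2 -196.     2.9] full-scale [-2.122 -1.96   0.029]
```

View pics/s8c.png

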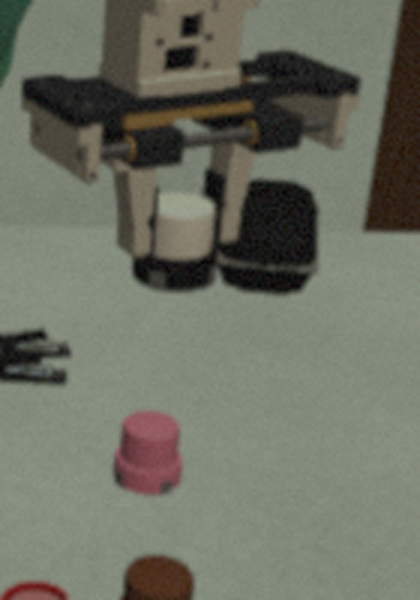

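The side picture shows the white cap held between the fingers at about (401,137), with pink and brown still standing. Moving it over the flashlight.

Call:
apply_moves(slide=[[-0.26,-0.24,0],[-0.27,-0.25,0],[-0.27,-0.25,0],[-0.27,-0.25,0],[-0.27,-0.25,0],[-0.27,-0.25,0],[-0.27,-0.25,0],[-0.23,-0.21,0]], turn=[[0,0,0],[0,0,0],[0,0,0],[0,0,0],[0,0,0],[0,0,0],[0,0,0],[0,0,0]], jaw=[0.7,0.7,0.7,0.7,0.7,0.7,0.7,0.7])

```text
time_s: 13.0
tcp_pos: [0.5593, 0.171, 0.2496]
eef_rot: [180.0, 0.0, -65.3]
contact_force: [-0.2, -0.9, 0.1]
gripper_width: 0.0449
```

Call:
apply_moves(slide=[[0,0,0],[0,0,0]], turn=[[0,0,0],[0,0,0]], jaw=[0.7,0.7])

```text
time_s: 13.2
tcp_pos: [0.5588, 0.1697, 0.2491]
eef_rot: [179.9, -0.0, -65.2]
contact_force: [-0.8, -0.1, -0.1]
gripper_width: 0.0445
```

```bash
python3 -c "
from h import *
rel([.5593,.1707,.215])"
```

```text
t 13.2 tcp [0.5588 0.1697 0.2491] rot [179.93  -0.   -65.24] j [ 36.1  11.8 -10.4  -0.  -67.9 -11.3] F [-0.8 -0.1 -0.1] w 0.0445
tool shift mm [-0.7 -0.9 34.1] full-scale [-0.007 -0.009  0.341]
```

Call:
apply_moves(slide=[[-0.005,-0.008,0.15],[0,0,0.2],[0,0,0],[0,0,0]], turn=[[0,0,0],[0,0,0],[0,0,0],[0,0,0]], jaw=[0.7,0.7,0.7,0.7])

```text
time_s: 13.6
tcp_pos: [0.5596, 0.1691, 0.2151]
eef_rot: [180.0, -0.0, -65.3]
contact_force: [0.4, 0.8, 0.5]
gripper_width: 0.0442
```

```bash
python3 -c "
from h import *
rel([.5593,.1707,.215])
cap('side','s9');crop('s9','s9c',310,210,400,300,6)"
```

```text
t 13.6 tcp [0.5596 0.1691 0.2151] rot [ 1.7998e+02 -3.0000e-02 -6.5340e+01] j [ 36.   13.1 -13.2   0.  -63.7 -11.3] F [0.4 0.8 0.5] w 0.0442
tool shift mm [-1.5 -0.4  0.1] full-scale [-0.015 -0.004  0.001]
```

View pics/s9c.png

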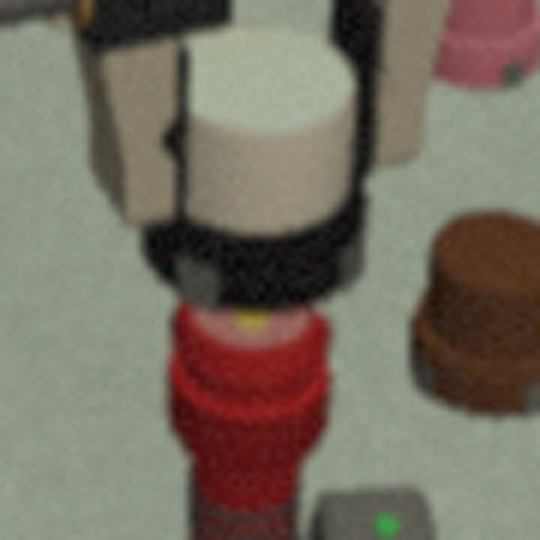

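```bash
python3 - <<'E'
from h import *
s=load('s9'); im=s['pixels'].astype(float)
P=[]
for v in range(212,262):
    for u in range(334,375):
        b,g,rr=im[v,u]
        if g>95 and abs(rr-g)<40 and s['depth'][v,u]>.1: P.append(np.r_[dep(s,u,v),u,v])
P=np.array(P); print(len(P))
T=P[(P[:,2]>.224)&(P[:,2]<.24)&(P[:,1]<.22)&(P[:,1]>.13)]
print(len(T),np.median(T[:,2]),T[:,:2].min(0),T[:,:2].max(0),(np.percentile(T[:,1],2)+np.percentile(T[:,1],98))/2)
# side wall cyl: z .195-.22, fit circle r=.0225
W=P[(P[:,2]>.195)&(P[:,2]<.222)&(P[:,1]<.22)&(P[:,1]>.15)]
from scipy.optimize import least_squares
f=least_squares(lambda q:np.hypot(W[:,0]-q[0],W[:,1]-q[1])-.0225,[.5593,.1707],loss='soft_l1',f_scale=.001);print('dome axis',len(W),f.x,np.std(f.fun))
# flashlight head & tube fit (red) with r=.02 z .13-.143 ; tube r .014 z .07-.11
Q=[]
for v in range(262,330):
    for u in range(334,370):
        b,g,rr=im[v,u]
        if rr-g>50: Q.append(dep(s,u,v))
Q=np.array(Q)
for z0,z1,R in((.131,.143,.02),(.07,.112,.014)):
    W=Q[(Q[:,2]>z0)&(Q[:,2]<z1)]
    f=least_squares(lambda q:np.hypot(W[:,0]-q[0],W[:,1]-q[1])-R,[.5593,.1707],loss='soft_l1',f_scale=.001);print('fl axis',R,len(W),f.x,np.std(f.fun))
E
```

```text
1245
560 0.23130213476956293 [0.53047714 0.14775944] [0.58556902 0.19442321] 0.1726254651403556
dome axis 359 [0.56062535 0.16919969] 0.0035982067455016596
fl axis 0.02 142 [0.55973433 0.17014511] 0.000705214646789285
fl axis 0.014 189 [0.55979996 0.16996909] 0.0006772077968848993
```

Call:
apply_moves(slide=[[-0.01,-0.002,0.05],[0,0,0.07],[0,0,0.06],[0,0,0.03],[0,0,0]], turn=[[0,0,0],[0,0,0],[0,0,0],[0,0,0],[0,0,0]], jaw=[0.7,0.7,0.7,0.7,0.7], newtons=50)

```text
time_s: 14.15
tcp_pos: [0.5591, 0.1709, 0.1928]
eef_rot: [179.9, -0.0, -65.3]
contact_force: [-0.0, 1.2, -0.8]
gripper_width: 0.0443
```

```bash
python3 -c "
from h import *
rel([.5593,.1707,.18])
print(r.get_state()['moment'])
cap('side','s10');crop('s10','s10c',310,210,400,300,6)"
```

```text
t 14.15 tcp [0.5591 0.1709 0.1928] rot [ 1.7993e+02 -1.0000e-02 -6.5300e+01] j [ 36.1  14.2 -14.9  -0.  -61.  -11.4] F [-0.   1.2 -0.8] w 0.0443
tool shift mm [ 0.2 -0.1 12.8] full-scale [ 0.002 -0.001  0.128]
[ 0.11210625 -0.04853666 -0.03601275]
```

View pics/s10c.png

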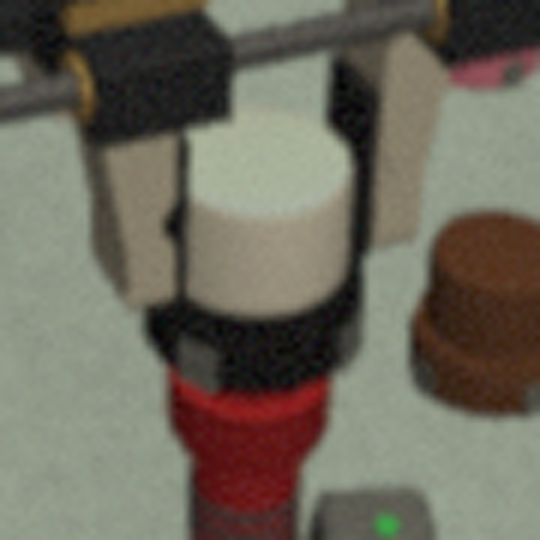

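The collar is now over the bezel with no side force. Pressing on gently.

Call:
apply_moves(slide=[[0,0,0.015],[0,0,0.015],[0,0,0.01],[0,0,0.01]], turn=[[0,0,0],[0,0,0],[0,0,0],[0,0,0]], jaw=[0.7,0.7,0.7,0.7])

```text
time_s: 14.6
tcp_pos: [0.5597, 0.1711, 0.189]
eef_rot: [-180.0, -0.0, -65.3]
contact_force: [-1.0, 0.1, 3.6]
gripper_width: 0.044
```

Call:
apply_moves(slide=[[0,0,0.01],[0,0,0]], turn=[[0,0,0],[0,0,0]], jaw=[0.7,0.7])

```text
time_s: 14.8
tcp_pos: [0.5597, 0.1711, 0.1879]
eef_rot: [-180.0, -0.0, -65.3]
contact_force: [0.6, -0.1, 3.3]
gripper_width: 0.0442
```

Call:
apply_moves(slide=[[0,0,0.01],[0,0,0.01],[0,0,0]], turn=[[0,0,0],[0,0,0],[0,0,0]], jaw=[0.7,0.7,0.7])

```text
time_s: 15.1
tcp_pos: [0.5598, 0.1711, 0.1861]
eef_rot: [-179.9, -0.0, -65.3]
contact_force: [-0.8, 0.0, 3.5]
gripper_width: 0.044
```

Call:
apply_moves(slide=[[0,0,0.01],[0,0,0]], turn=[[0,0,0],[0,0,0]], jaw=[0.7,0.7])

```text
time_s: 15.3
tcp_pos: [0.5589, 0.1709, 0.1838]
eef_rot: [179.9, 0.0, -65.3]
contact_force: [-0.3, -0.1, -2.7]
gripper_width: 0.0447
```

Call:
apply_moves(slide=[[0,0,0.01],[0,0,0]], turn=[[0,0,0],[0,0,0]], jaw=[0.7,0.7])

```text
time_s: 15.5
tcp_pos: [0.5589, 0.1709, 0.1826]
eef_rot: [179.9, 0.0, -65.3]
contact_force: [-0.5, -0.2, -2.5]
gripper_width: 0.0441
```

Call:
apply_moves(slide=[[0,0,0.01],[0,0,0]], turn=[[0,0,0],[0,0,0]], jaw=[0.7,0.7])

```text
time_s: 15.7
tcp_pos: [0.5593, 0.171, 0.1821]
eef_rot: [180.0, 0.0, -65.3]
contact_force: [0.1, -0.6, -3.2]
gripper_width: 0.0441
```

Call:
apply_moves(slide=[[0,0,0.01],[0,0,0]], turn=[[0,0,0],[0,0,0]], jaw=[0.7,0.7])

```text
time_s: 15.9
tcp_pos: [0.5595, 0.171, 0.1816]
eef_rot: [-180.0, -0.0, -65.3]
contact_force: [0.2, 0.1, -2.2]
gripper_width: 0.0442
```

Call:
apply_moves(slide=[[0,0,0.01],[0,0,0]], turn=[[0,0,0],[0,0,0]], jaw=[0.7,0.7])

```text
time_s: 16.1
tcp_pos: [0.5596, 0.171, 0.1807]
eef_rot: [-180.0, -0.0, -65.3]
contact_force: [-0.5, -0.3, -0.9]
gripper_width: 0.0442
```

```bash
python3 -c "
from h import *
rel([.5593,.1707,.18])
cap('side','s11');crop('s11','s11c',310,210,400,300,6)"
```

```text
t 16.1 tcp [0.5596 0.171  0.1807] rot [-179.98   -0.    -65.3 ] j [ 36.1  14.8 -15.8   0.  -59.4 -11.4] F [-0.5 -0.3 -0.9] w 0.0442
tool shift mm [0.2 0.4 0.7] full-scale [0.002 0.004 0.007]
```

View pics/s11c.png

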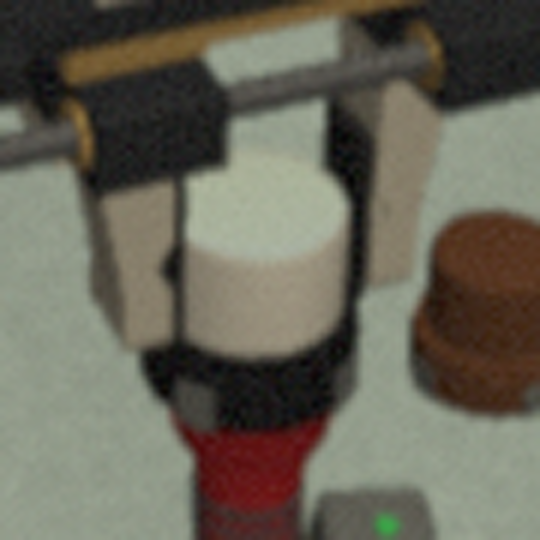

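Call:
apply_moves(slide=[[0,0,0.01],[0,0,0]], turn=[[0,0,0],[0,0,0]], jaw=[0.7,0.7])

```text
time_s: 16.35
tcp_pos: [0.5597, 0.171, 0.18]
eef_rot: [-180.0, -0.0, -65.3]
contact_force: [-0.5, -0.3, 2.6]
gripper_width: 0.0443
```

Call:
apply_moves(slide=[[0,0,0.01],[0,0,0]], turn=[[0,0,0],[0,0,0]], jaw=[0.7,0.7])

```text
time_s: 16.55
tcp_pos: [0.5603, 0.1712, 0.18]
eef_rot: [-179.9, -0.0, -65.3]
contact_force: [-1.7, -1.0, 8.2]
gripper_width: 0.0442
```

Call:
apply_moves(slide=[[0,0,0.01],[0,0,0]], turn=[[0,0,0],[0,0,0]], jaw=[0.7,0.7])

```text
time_s: 16.75
tcp_pos: [0.5609, 0.1713, 0.1801]
eef_rot: [-179.8, -0.1, -65.3]
contact_force: [-2.4, -1.1, 13.9]
gripper_width: 0.0445
```

Call:
apply_moves(slide=[[-0.004,0.009,0.01],[0,0,0.01],[0,0,0]], turn=[[0,0,0],[0,0,0],[0,0,0]], jaw=[0.7,0.7,0.7])

```text
time_s: 17.05
tcp_pos: [0.5611, 0.1716, 0.18]
eef_rot: [-179.6, -0.1, -65.2]
contact_force: [-2.3, -1.6, 23.8]
gripper_width: 0.0444
```

```bash
python3 -c "
from h import *
rel([.5593,.1707,.18]); print(r.get_state()['moment'])
cap('side','s12');crop('s12','s12c',310,210,410,360,4)"
```

```text
t 17.05 tcp [0.5611 0.1716 0.18  ] rot [-1.796e+02 -9.000e-02 -6.521e+01] j [ 36.2  14.7 -16.    0.2 -58.9 -11.5] F [-2.3 -1.6 23.8] w 0.0444
tool shift mm [ 0.1  2.  -0. ] full-scale [ 0.001  0.02  -0.   ]
[-0.62470913  1.40090571 -0.02783315]
```

View pics/s12c.png

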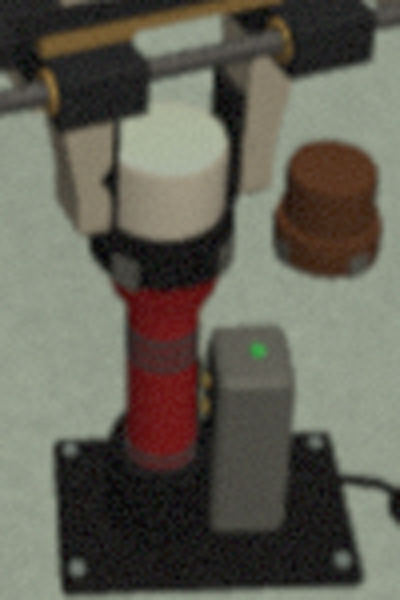

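```bash
python3 - <<'E'
from h import *
from scipy.optimize import least_squares
def fl(tag):
    s=load(tag); im=s['pixels'].astype(float); Q=[]
    for v in range(275,332):
        for u in range(334,372):
            b,g,rr=im[v,u]
            if rr-g>40: Q.append(dep(s,u,v))
    Q=np.array(Q)
    for z0,z1,R in((.06,.08,.014),(.09,.113,.014)):
        W=Q[(Q[:,2]>z0)&(Q[:,2]<z1)]
        f=least_squares(lambda q:np.hypot(W[:,0]-q[0],W[:,1]-q[1])-R,[.5593,.1707],loss='soft_l1',f_scale=.001);print(tag,(z0+z1)/2,len(W),f.x.round(4))
for t in('s4','s9','s12'): fl(t)
s=load('s12');im=s['pixels'].astype(float)
P=[]
for v in range(230,275):
    for u in range(336,370):
        b,g,rr=im[v,u]
        if g>120: P.append(np.r_[dep(s,u,v),u,v])
P=np.array(P);T=P[(P[:,1]<.2)&(P[:,1]>.15)&(P[:,2]>.185)];print('dome top z',len(T),np.median(T[:,2]),T[:,:3].mean(0))
s9=load('s9')
for z in(.193,.195,.197,.199): print(z,[(q-np.array([310,210])+.5)*4 for q in proj(s,[[.5597,.1705+.0225,z],[.5597,.1705-.0225,z]])])
E
```

```text
s4 0.07 157 [0.5598 0.1699]
s4 0.1015 70 [0.5599 0.1699]
s9 0.07 155 [0.5598 0.1699]
s9 0.1015 88 [0.5601 0.1701]
s12 0.07 150 [0.5594 0.1694]
s12 0.1015 65 [0.5598 0.1696]
dome top z 556 0.19623955331950016 [0.55979192 0.17952258 0.19495213]
0.193 [array([171.68624273, 181.24140571]), array([170.71446296, 105.75654374])]
0.195 [array([171.87936978, 176.57348084]), array([170.89341519, 101.2670225 ])]
0.197 [array([172.07313337, 171.8896776 ]), array([171.07291771,  96.76323837])]
0.199 [array([172.26753658, 167.189917  ]), array([171.252973  ,  92.24512519])]
```

Call:
apply_moves(slide=[[0,0.01,0.006],[0,0,0],[0,0,0],[0,0,0]], turn=[[0,0,0],[0,0,0],[0,0,0],[0,0,0]], jaw=[0.7,0.7,0.7,0.7])

```text
time_s: 17.5
tcp_pos: [0.5604, 0.1712, 0.1799]
eef_rot: [-179.6, -0.1, -65.2]
contact_force: [-3.4, -2.0, 24.5]
gripper_width: 0.0443
```

```bash
python3 -c "
from h import *
rel([.5593,.1707,.18]); print(r.get_state()['moment'])
cap('side','s13');cap('top','t13');crop('s13','s13c',325,265,385,345,7)"
```

```text
t 17.5 tcp [0.5604 0.1712 0.1799] rot [-1.7956e+02 -9.0000e-02 -6.5210e+01] j [ 36.2  14.7 -16.2   0.2 -58.8 -11.5] F [-3.4 -2.  24.5] w 0.0443
tool shift mm [ 0.   1.3 -0.1] full-scale [ 0.     0.013 -0.001]
[-0.70017395  1.48122875  0.03989933]
```

View pics/s13c.png

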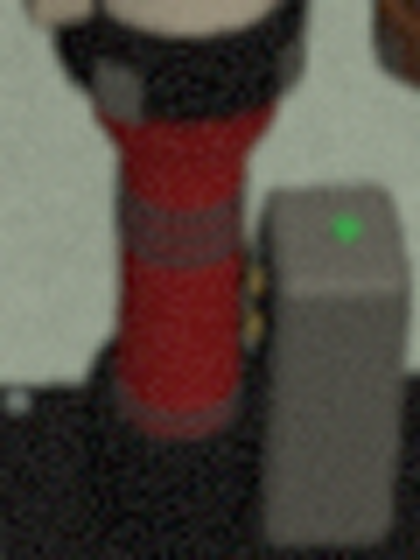

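View pics/t13.png

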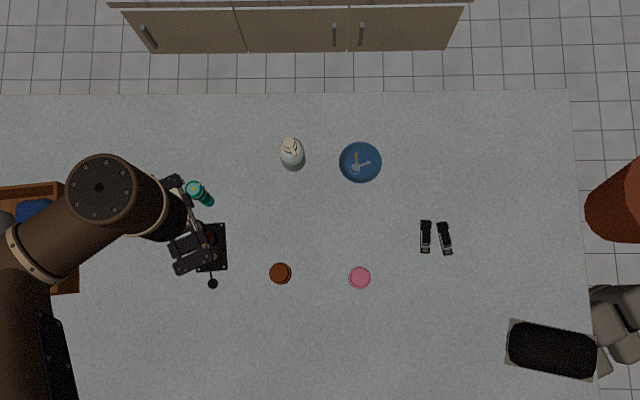

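View pics/s13.png

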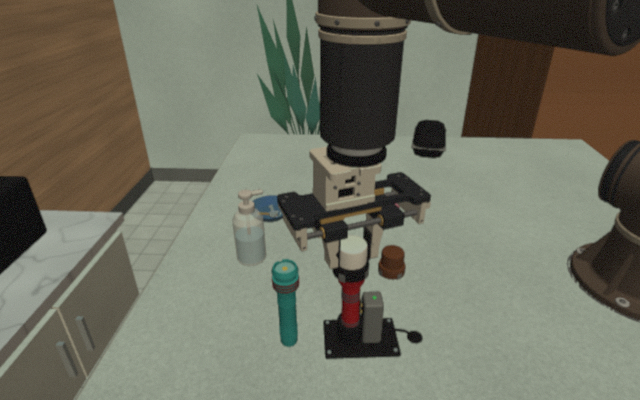

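```bash
python3 -c "
from h import *
print(r.close_job()); s=r.get_state(); print(s['time_s'],s['tcp_pos'],s['contact_force'])"
```

```text
the job is handed in; nothing more can be done
None
the job is handed in; nothing more can be done
```

I turned the red flashlight to face the charging pins, pressed the white cap onto it until it was home, and handed the job in at about 17.6 s while still holding the cap down.

- **Turn:** I gripped the flashlight's head and turned it 65.3° counter-clockwise. My two checks of its final direction differ slightly. The starting angle plus the gripper's turn gives 184.6°, and the white line in the top picture gives about 183.3° (180.5–185° depending on the assumed lens height). The cradle faces 185°. The cap covers the line now, so I could not re-check it after pressing, but the gripper's yaw stayed within 0.1° while it pressed.
- **Cap:** The measured force dropped by about 6 N with the cap's inner roof roughly 4–6 mm above the flashlight's top, which fits the click. I then pressed until the cap stopped moving at the expected height, with its top at about 0.195 m. The force before the click read only about 4 N, below the 8–14 N in the description, probably because I sampled between peaks.
- **At hand-in:** The arm was pressing down with about 24.5 N, with 3–4 N of side force. In the last side picture the flashlight stands upright, leaning less than 1°. The dispenser, key dish, buckles and look-alikes appear unmoved in the last pictures.

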